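# Put up and level the folding windbreak stand for an oil menorah

### The job

Set up the folding aluminium windbreak stand on the windowsill for the oil menorah: first raise all three of its hinged panels fully upright, then level it by turning the bar knob of its sprung levelling screw until, with the knob pressed down so that the screw's foot bears firmly on its pad, the bubble of the spirit level sits between the two black rings. Finish while still holding the knob and pressing it down like that, without letting go. Leave the other things on the sill where they are.

Things in the scene. Friction and masses are not known exactly. Their poses are not given: they have to be found in the camera images.
- stand: folding aluminium stand: base sheet 6 mm thick (x -70 to +115, y -82 to +82 mm), fixed to the sill, with a deck of the same outline above it. Origin on the sill under the middle of the part the panels enclose; x points away from the robot to the open ledge that carries spirit level and screw, y left, z up; the stand is yawed
- deck: the stand's deck plate; level: underside 36 mm, top 44 mm over the sill. It hinges about a line along x at y = +75, z = 40 mm of the stand (its origin, on that line). A spring lifts its right-hand (-y) side to a tilt of 0.04 rad; about 8 N down on the knob brings it level, if the screw lets it
- near_panel (a joint): angle of the panel on the robot's side of the deck (hinge at x = -74 mm, z = 42 mm of the stand, 140 mm wide): 0 = lying flat outward, 1.571 = upright (its stop). Stiff hinge (0.1 N m): it stays where left
- left_panel (a joint): angle of the left (+y) panel (hinge at x = -5, y = +84, z = 42 mm of the stand, 120 mm wide): 0 = flat outward, 1.571 = upright (its stop); stiff hinge as above
- right_panel (a joint): angle of the right (-y) panel (hinge at x = -5, y = -84, z = 42 mm of the stand, 120 mm wide): 0 = flat outward, 1.571 = upright (its stop); stiff hinge as above
- near_panel_rod (a point): middle of the round rod, 10 mm thick, along the near panel's free edge, 73 mm from the hinge. Site x points from hinge to rod, y along the rod. Each panel has a hand slot behind the middle of its rod, 56 mm long, 32 mm clear (the 4 mm sheet ends 36 mm from the hinge): the rod can be pinched there from above, a finger either side, and turns in the grip
- left_panel_rod (a point): middle of the rod of the left panel, same make as the near one
- right_panel_rod (a point): middle of the rod of the right panel, same make
- near_panel_hinge (a point): middle of the hinge line of the near panel (y along the line)
- left_panel_hinge (a point): middle of the hinge line of the left panel (y along the line)
- right_panel_hinge (a point): middle of the hinge line of the right panel (y along the line)
- screw_grip (a point): centre of the knob's steel bar grip, at x = +92, y = -50 mm of the stand: 44 mm long (point x), 12 thick (point y), 24 tall, on a disc 44 mm across whose top is 12 mm below this point; 96 mm over the sill when level. Starts 0.7 to 1.4 rad too far clockwise seen from above; friction 0.09 N m. Turning anticlockwise draws the foot in 2.6 mm per rad, so the pressed deck sits lower
- screw_foot: foot of the screw, under the deck below the knob, 22 mm across; origin at the centre of its underside. It hangs clear of its pad until the knob is pressed down; a downward push of 15 to 20 N in all on the knob makes it bear firmly
- foot_pad: round steel pad, 32 mm across, 4 mm thick, on the base sheet under the foot; origin under its centre
- vial_mid (a point): middle of the spirit level's vial (74 mm long, 17 mm thick, green glass, lying along the stand's y on the ledge beside the knob). Site axes as the deck's: y along the vial. Black rings at y = +12.5 and -12.5 mm
- bubble_mid (a point): centre of the white bubble (18 mm long), which runs along the vial; 0 along y from vial_mid is level. It runs to the high side, -y when the screw side is high: 0.5 mm per mrad of deck tilt. With the foot pressed on its pad, a knob turn of 1 rad anticlockwise moves it 10.4 mm to +y
- saucer_rim (a point): bystander: white saucer, 110 mm across, 16 mm tall; centre of its rim
- tumbler_rim (a point): bystander: glass tumbler, 68 mm across, 85 mm tall; centre of its mouth
- dreidel_a_mid (a point): bystander: blue plastic dreidel lying on its side, 26 mm thick; its centre
- dreidel_b_mid (a point): bystander: a second such dreidel; its centre
- screw: the knob with its disc and stem, turning with screw_grip; origin on its axis, 46 mm below screw_grip

How it is judged:
On the way, in this order (a step that is already met when the one before it is completed fails the run):
1. all three panels stand upright (value of joint each of near_panel, left_panel, right_panel above 1.4 rad), for 0.2 s.
2. the foot is pressed on its pad and the bubble is between the rings (contact force between screw_foot and foot_pad above 2 N and y of bubble_mid in the frame of vial_mid between -0.0035 and 0.0035 m), for 0.2 s.
At the end, for the whole second after the job is handed in: The program ends while the fingers hold the knob and press it down: foot on its pad with more than 2 N, bubble within 3.5 mm of the vial's middle (wholly between the rings), all three panels raised beyond 1.4 rad (all of step 1 and all of step 2 and contact force between the fingers and screw above 2 N); the arm keeps its last pose, push and grip.
It fails at once if a bystander on the sill is pushed more than 30 mm away (distance of any of saucer_rim, tumbler_rim, dreidel_a_mid, dreidel_b_mid from where it was at the start of the episode above 0.03 m).
It also fails if it takes over 67 s, if anything falls off the work surface, if the arm or the gripper's body presses on something with over 40 N, if the wrist force passes 120 N, or if a joint passes its speed limit or range.

### The arm

A 6-joint arm with a two-finger parallel gripper is mounted at the origin on the work surface. World frame = base frame: x ahead of the robot, y to its left, z up, the work surface at z = 0. Lengths are in m, angles in rad, forces in N, time in s.
With the tool pointing down it reaches from about 0.325 to 0.775 m from the base axis. Payload 5.5 kg.
Tool frame: the origin (TCP) lies between the finger pads; the fingertips stand 8 mm ahead of it and the grasp point (between the pads) lies 11 mm behind it (tcp_to_tips is the distance from the TCP to the fingertips, in m); z points along the fingers, y is the direction in which the jaws open and shut (so a half turn about z gives the same grasp; the last joint's range is limited). The gripper opens to 88 mm and grips with 3 to 60 N. Pads are 20 mm wide; open, the fingers measure 115 mm over their backs; the gripper's body (75 mm by 178 mm) begins 61 mm behind the grasp point.
Start: joints at [1.203, 0.091, 1.231, -0, 1.82, -0.057], TCP at [0.183, 0.571, 0.231] pointing down, gripper open.
Joint ranges: [-2.87, 2.87], [-0.86, 2.18], [0.17, 2.46], [-1.51, 4.65], [0.06, 2.69], [-2.65, 2.65]. Speed limits (rad/s): [2.57, 2.57, 3.01, 3.14, 3.14, 3.14].

### API

Orientations are given as a unit quaternion [w, x, y, z].
In Python, from bench import * gives the robot as it stands. Calls block until the motion is done:
- move_to(position, orientation): joint-space move of the TCP to a pose.
- move_l(position, speed=0.15, orientation=None): straight line of the TCP; orientation=None keeps the orientation; speed is the mean speed in m/s.
- movej(angles): joint-space move.
- gripper_open() and close(): open the fingers fully, or close them until they stop; the grip force is fixed at half the most.
- hold(seconds).
- inverse_kinematics(position, orientation): joint angles nearest the present ones, or None.
- state(): the state.
- get_image(name): name is "scene" or "side" or "wrist"; returns a dict with "frame" (384x512x3 uint8, blue, green, red), "depth" (384x512 float32, m along the optical axis (not along the pixel's ray), 0 where there is no reading), "camera_matrix" (3x3 intrinsics, pixels), "view" (4x4, takes a point from world to camera coordinates). Camera axes: x right, y up, looking along -z (the intrinsics and any distortion apply to the point x, -y, -z); pixel columns grow to the right and rows downward; lengths in m; the calibration is good to about 2 mm. A picture is of the moment at which its call begins.
A pose or a line that the arm cannot do raises IKError and nothing moves.
- job_done(): hands the job in, once; it reports no verdict.
The state is a dict: "time": time; "joint_pos": joint angles; "dq": joint speeds; "joint_torque": joint torques, N m; "ee_pos": TCP position; "ee_rot": TCP orientation; "ft_force": force on the tool from outside, world axes, zero at the start; "moment": the same for the moment, N m; "finger_gap": finger opening in m.
Only numpy, scipy, OpenCV 4.12 (cv2) and the standard library are available. Lean on these libraries where they do the work, as an engineer would, in place of code of your own. Each camera call takes 0.05 s, during which the arm holds its last target. There are 200 camera calls.

## Working session

There is one attempt and no reset: what is moved stays moved. The work goes in short steps, each a Python script; the robot and the scene stay as the last script left them, time stands still between calls to the robot, and variables do not carry over. Pictures are saved under pics/ and viewed, about 8 in all and at most 12, crops included, and the job is handed in when it is done.

```bash
ls; mkdir -p pics
python3 - <<'E'
from bench import *
import cv2,numpy as np,pickle
s=state();print(s['time'],s['ee_pos'],s['ee_rot'],s['ft_force'],s['finger_gap'])
d={}
for n in ("scene","side"):
    d[n]=get_image(n);cv2.imwrite(f"pics/{n}0.png",d[n]['frame']);print(n,d[n]['camera_matrix'].tolist(),d[n]['view'].round(3).tolist(),(d[n]['depth']>0).mean())
pickle.dump(d,open('d0.pkl','wb'))
cv2.imwrite("pics/both0.png",np.vstack([cv2.resize(d[n]['frame'],(400,300)) for n in d]))
E
```

```text
pics
0.0 [0.18337101 0.57097834 0.22950519] [-2.13286168e-04  1.54772972e-01  9.87949563e-01 -9.71014782e-04] [-0.38941835  0.62180623 -0.08635531] 0.08770539036388973
scene [[350.29627768451394, 0.0, 249.09731413012267], [0.0, 350.29627768451394, 191.57893425626247], [0.0, 0.0, 1.0]] [[-0.79, 0.613, -0.009, 0.441], [-0.455, -0.578, 0.677, 0.211], [0.41, 0.539, 0.736, -1.08], [0.0, 0.0, 0.0, 1.0]] 0.9958343505859375
side [[453.77288580437533, 0.0, 262.6260912775771], [0.0, 453.77288580437533, 195.01236103348265], [0.0, 0.0, 1.0]] [[0.985, -0.174, -0.013, -0.533], [0.116, 0.597, 0.794, -0.155], [-0.13, -0.783, 0.608, -0.908], [0.0, 0.0, 0.0, 1.0]] 0.9962819417317709
```

View pics/scene0.png

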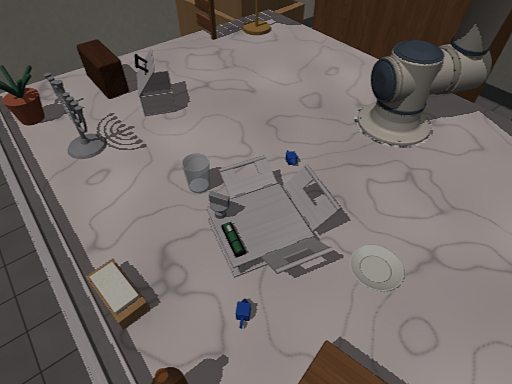

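View pics/side0.png

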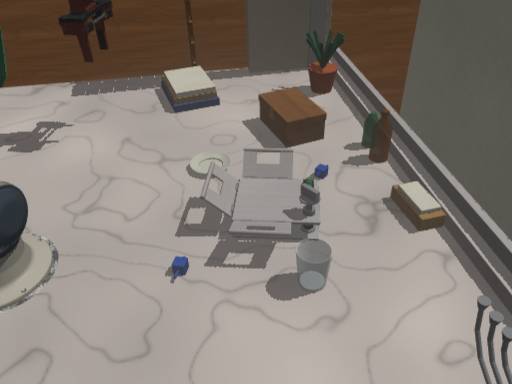

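Scene: the stand is in the middle with its panels half-raised, knob at about (219,203) and vial at (233,240). Tumbler (197,172), dreidels (292,157) and (243,311), saucer (377,267). I'll build a top-down map from the depth images.

```bash
cat > h.py <<'E'
import cv2,numpy as np
def cloud(im):
    D=im['depth'];K=im['camera_matrix'];V=im['view']
    v,u=np.mgrid[:D.shape[0],:D.shape[1]]
    P=np.stack([(u-K[0,2])/K[0,0]*D,-(v-K[1,2])/K[1,1]*D,-D],-1)
    return (P-V[:3,3])@V[:3,:3]   # R^T (p-t)
E
python3 - <<'E'
import pickle,cv2,numpy as np
from h import *
d=pickle.load(open('d0.pkl','rb'))
X0,X1,Y0,Y1,S=.3,.8,-.25,.25,1/1200   # placeholder, set from vial
out=[]
for n in d:
    P=cloud(d[n]);F=d[n]['frame'];h=cv2.cvtColor(F,cv2.COLOR_BGR2HSV)
    g=(h[...,0]>40)&(h[...,0]<90)&(h[...,1]>80)&(P[...,2]<.12)&(P[...,2]>.03)
    b=(h[...,0]>105)&(h[...,0]<130)&(h[...,1]>150)&(P[...,2]<.05)
    for nm,m in(('green',g),('blue',b)):
        k,l,st,c=cv2.connectedComponentsWithStats(m.astype(np.uint8))
        for i in range(1,k):
            if st[i,4]>15: print(n,nm,st[i,4],c[i].round(0),np.median(P[l==i],0).round(3))
E
```

```text
scene green 125 [17. 91.] [ 0.871 -0.703  0.107]
scene green 249 [233. 239.] [0.664 0.084 0.064]
scene blue 122 [291. 157.] [ 0.371 -0.057  0.024]
scene blue 266 [243. 311.] [0.731 0.204 0.027]
side green 66 [ 1. 45.] [-0.284  1.206  0.066]
```

Run:
```python
import pickle,cv2,numpy as np
from h import *
d=pickle.load(open('d0.pkl','rb'))
S=1000;x0,y0=.33,-.15  # columns: x .33-.83 ; rows: y top=+.28
tiles=[]
for n in d:
    P=cloud(d[n]);F=d[n]['frame']
    H=np.zeros((420,420),np.float32);C=np.zeros((420,420,3),np.uint8)
    u=((P[...,0]-.36)*S).astype(int);v=((.27-P[...,1])*S).astype(int)
    m=(u>=0)&(u<420)&(v>=0)&(v<420)&(P[...,2]<.2)
    o=np.argsort(P[...,2][m])
    H[v[m][o],u[m][o]]=P[...,2][m][o];C[v[m][o],u[m][o]]=F[m][o]
    k=np.ones((3,3));H=cv2.dilate(H,k);
    tiles.append(cv2.applyColorMap((np.clip(H/.13,0,1)*255).astype(np.uint8),cv2.COLORMAP_JET))
t=np.hstack(tiles)
for i in range(0,420,50):
    cv2.putText(t,f"{.36+i/S:.2f}",(i,10),0,.3,(255,255,255));cv2.putText(t,f"{.27-i/S:.2f}",(0,i+4),0,.3,(255,255,255))
    cv2.line(t,(0,i),(840,i),(90,90,90));cv2.line(t,(i,0),(i,420),(90,90,90));cv2.line(t,(i+420,0),(i+420,420),(90,90,90))
cv2.imwrite('pics/ortho.png',cv2.resize(t,(800,400)))
# deck: side view, z 40..52
P=cloud(d['side']);m=(P[...,2]>.036)&(P[...,2]<.056)&(P[...,0]>.4)&(P[...,0]<.75)&(abs(P[...,1])<.2)
q=P[m];print(m.sum(),cv2.minAreaRect((q[:,:2]*1000).astype(np.float32)))
```

```text
4426 ((566.714111328125, 10.33453369140625), (345.99365234375, 206.1764373779297), 79.0091552734375)
```

View pics/ortho.png

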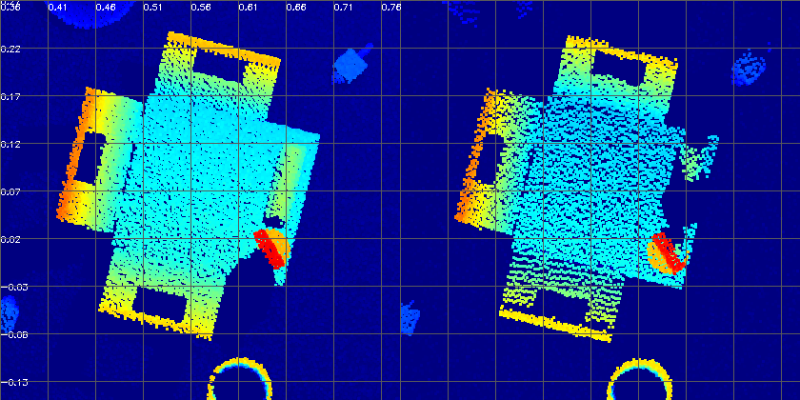

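Top-down map: near rod runs (63,218)–(93,88), left rod along the top edge, right rod along the bottom edge. Knob is at (270,247), with its bar at about -52° in world and the stand yaw about -0.23. Next I'll fit the frame and rods numerically.

```bash
cat >> h.py <<'E'
def tf(P,o,yaw):  # world->stand (z kept)
    c,s=np.cos(yaw),np.sin(yaw);x=P[...,0]-o[0];y=P[...,1]-o[1]
    return np.stack([c*x+s*y,-s*x+c*y,P[...,2]],-1)
def tow(x,y,o,yaw):
    c,s=np.cos(yaw),np.sin(yaw);return np.array([o[0]+c*x-s*y,o[1]+s*x+c*y])
E
python3 - <<'E'
import pickle
from h import *
d=pickle.load(open('d0.pkl','rb'))
o=np.array([.565,.077]);yaw=-.23
for n in d:
    Q=tf(cloud(d[n]),o,yaw).reshape(-1,3)
    print(n)
    # outer lines: near: smallest x; in panel y-range, high points within 6mm of top
    def line(sel,ax,nm):
        q=Q[sel];zt=np.percentile(q[:,2],98);r=q[q[:,2]>zt-.006]
        a=np.polyfit(r[:,ax],r[:,1-ax],1)
        print(nm,len(r),'ztop',zt.round(4),'pos',np.median(r[:,1-ax]).round(4),'slope',a[0].round(3),'extent',np.percentile(r[:,ax],[1,99]).round(4))
    hi=(Q[:,2]>.05)&(Q[:,2]<.12)
    line(hi&(Q[:,0]<-.085)&(Q[:,0]>-.17)&(abs(Q[:,1])<.09),1,'near')
    line(hi&(Q[:,1]>.1)&(Q[:,1]<.18)&(Q[:,0]>-.09)&(Q[:,0]<.08),0,'left')
    line(hi&(Q[:,1]<-.1)&(Q[:,1]>-.18)&(Q[:,0]>-.09)&(Q[:,0]<.08),0,'right')
    k=Q[(Q[:,2]>.1)&(Q[:,0]>.06)&(Q[:,0]<.13)&(abs(Q[:,1]+.05)<.04)]
    print('bar',len(k),np.median(k,0).round(4),cv2.minAreaRect((k[:,:2]*1000).astype(np.float32)))
    e=Q[(Q[:,2]>.035)&(Q[:,2]<.056)&(Q[:,0]>.085)&(Q[:,0]<.14)&(abs(Q[:,1])<.09)]
    print('deck xmax',np.percentile(e[:,0],99) if len(e) else 0, np.percentile(e[:,1],[1,99]))
E
```

```text
scene
near 223 ztop 0.0997 pos -0.1286 slope 0.001 extent [-0.0666  0.0691]
left 302 ztop 0.0897 pos 0.1446 slope -0.013 extent [-0.0613  0.0561]
right 197 ztop 0.0859 pos -0.1491 slope -0.068 extent [-0.0648  0.0771]
bar 174 [ 0.0921 -0.0475  0.1127] ((91.05227661132812, -49.83673095703125), (12.1248140335083, 43.6557502746582), 43.75998306274414)
deck xmax 0.11502489943208272 [-0.07932207  0.07895181]
side
near 156 ztop 0.0985 pos -0.1293 slope 0.005 extent [-0.0696  0.0667]
left 163 ztop 0.0873 pos 0.1401 slope -0.017 extent [-0.0619  0.0546]
right 261 ztop 0.085 pos -0.1548 slope -0.071 extent [-0.0653  0.0782]
bar 164 [ 0.0914 -0.0561  0.1103] ((91.62565612792969, -52.11701202392578), (13.968186378479004, 45.1749267578125), 44.399871826171875)
deck xmax 0.11436517258521092 [-0.08629167  0.07602531]
```

```bash
cat >> h.py <<'E'
O=np.array([.564,.0745]);YAW=-.232
def quat(phi):   # tool down, jaws along world angle phi
    a=(phi+np.pi/2)/2;return [0,np.cos(a),np.sin(a),0]
E
cat > push.py <<'E'
from bench import *
from h import *
def push(out,hinge,hz,th0,th1,phi,R=.073,off=.0185):
    out=np.array(out,float);q=quat(phi)
    def tcp(th,extra=0):
        p=np.array(hinge)+out*(R*np.cos(th)+off+extra)
        return [*tow(*p,O,YAW),hz+R*np.sin(th)-.012]
    a=tcp(th0-.1,.025)
    move_to([a[0],a[1],.2],q)
    move_l(a,.25)
    for t in np.linspace(th0-.1,th1,7): move_l(tcp(t),.12)
    s=state();print('end',s['time'],np.round(s['ft_force'],1),np.round(s['ee_pos'],4),np.round(tcp(th1),4))
    b=tcp(th1,.03);move_l(b,.2);move_l([b[0],b[1],.2],.3)
    print('free',np.round(state()['ft_force'],1),state()['joint_pos'])
E
python3 - <<'E'
from push import *
gripper_open
close();print(state()['finger_gap'])
push([0,1],[-.005,.084],.042,.62,1.50,YAW+np.pi/2)
im=get_image('side');cv2.imwrite('pics/l.png',im['frame'])
Q=tf(cloud(im),O,YAW).reshape(-1,3)
q=Q[(Q[:,2]>.06)&(Q[:,2]<.13)&(abs(Q[:,0])<.065)&(Q[:,1]>.06)&(Q[:,1]<.2)]
zt=np.percentile(q[:,2],98);print(zt,np.median(q[q[:,2]>zt-.006],0))
E
```

```text
0.0003233159813487998
end 5.875 [ 0.7 -0.8  0.4] [0.5838 0.18   0.1026] [0.5839 0.1804 0.1028]
free [-0.5  0.2 -0.5] [ 2.85928614e-01  1.58275159e-01  1.20895095e+00 -3.56912415e-04
  1.77140761e+00 -1.05229073e+00]
0.1190407121458302 [-0.00509615  0.08955718  0.11733873]
```

Run:
```python
from push import *
push([-1,0],[-.074,0],.045,.73,1.53,YAW)
push([0,-1],[-.005,-.084],.048,.47,1.57,YAW+np.pi/2)
for n in('side','scene'):
    im=get_image(n);cv2.imwrite(f'pics/{n}3.png',im['frame'])
    Q=tf(cloud(im),O,YAW).reshape(-1,3)
    for nm,m in(('near',(abs(Q[:,1])<.07)&(Q[:,0]<-.06)&(Q[:,0]>-.15)),('left',(abs(Q[:,0])<.06)&(Q[:,1]>.06)&(Q[:,1]<.18)),('right',(abs(Q[:,0]+.01)<.04)&(Q[:,1]<-.06)&(Q[:,1]>-.16))):
        q=Q[m&(Q[:,2]>.06)&(Q[:,2]<.135)]
        zt=np.percentile(q[:,2],98);print(n,nm,zt.round(4),np.median(q[q[:,2]>zt-.006],0).round(4))
```

```text
end 10.5417 [-0.6 -0.4  0.5] [0.471  0.0964 0.1058] [0.4711 0.0965 0.1059]
free [ 0.7  0.4 -0.8] [ 1.54367105e-01 -3.09430317e-01  1.65470534e+00 -1.51036783e-04
  1.79366842e+00  3.86657961e-01]
end 15.7667 [ 0.5  1.  -0. ] [ 0.5355 -0.0238  0.1086] [ 0.5356 -0.0242  0.109 ]
free [ 0.7  0.5 -1. ] [-1.63785713e-01 -9.88675795e-02  1.47137943e+00  4.23213030e-04
  1.76604030e+00 -1.50315738e+00]
side near 0.1248 [-0.0803 -0.0124  0.1217]
side left 0.1192 [0.037  0.0889 0.1172]
side right 0.1267 [-0.0098 -0.0892  0.1244]
scene near 0.126 [-0.0794  0.0027  0.123 ]
scene left 0.1217 [0.0014 0.0943 0.1198]
scene right 0.1283 [-0.0097 -0.0836  0.1265]
```

Panels measure about 1.47–1.53 rad relative to the deck, so all are upright. Next I'll hover over the knob and take a close look.

Run:
```python
from bench import *
from h import *
gripper_open()
p=tow(.092,-.049,O,YAW);q=quat(np.radians(72)+YAW)
move_to([*p,.19],q)
im=get_image('wrist');P=cloud(im);Q=tf(P,O,YAW)
m=(Q[...,2]>.098)&(Q[...,2]<.125)&(abs(Q[...,0]-.092)<.03)&(abs(Q[...,1]+.05)<.03)
k=Q[m];print(m.sum(),k.mean(0) if m.any() else 0,cv2.minAreaRect((k[:,:2]*1000).astype(np.float32)) if m.any() else 0, state()['joint_pos'].round(3),p,state()['ee_pos'])
s=get_image('scene');c=cv2.resize(s['frame'][150:290,170:310],(400,400),interpolation=cv2.INTER_CUBIC)
w=cv2.resize(im['frame'],(400,300))
cv2.imwrite('pics/knob.png',np.hstack([c,cv2.copyMakeBorder(w,0,100,0,0,0)]))
```

```text
966 [ 0.08890557 -0.04738855  0.1116755 ] ((90.79106140136719, -47.91277313232422), (12.573974609375, 43.901607513427734), 44.63589859008789) [-0.044  0.201  1.182 -0.     1.759 -1.07 ] [0.64226889 0.00565974] [0.64194225 0.00536756 0.19000737]
```

View pics/knob.png

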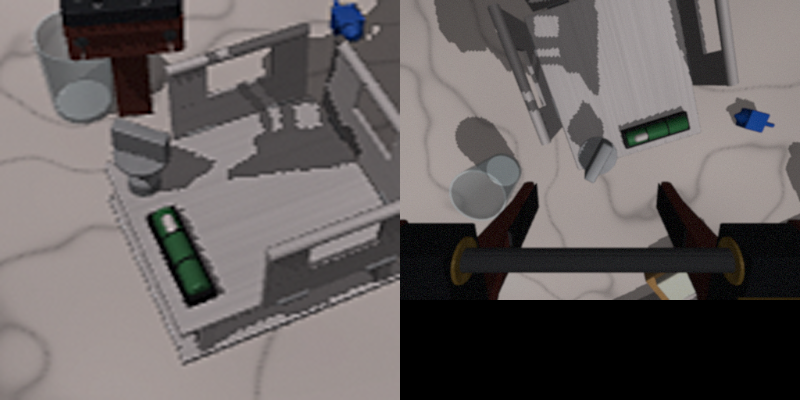

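Scene crop and wrist view: all three panels are upright. The bar is at -45° in the stand frame at (91,-48) mm, and the bubble is at the -y end of the vial. Now I'll grasp and press.

```bash
cat > lvl.py <<'E'
from bench import *
from h import *
def bubble(n,h=.062,save=None):
    im=get_image(n);F=im['frame'];K=im['camera_matrix'];V=im['view']
    v,u=np.mgrid[:F.shape[0],:F.shape[1]]
    r=np.stack([(u-K[0,2])/K[0,0],-(v-K[1,2])/K[1,1],-np.ones(u.shape)],-1)@V[:3,:3]
    c=-V[:3,3]@V[:3,:3]
    Q=tf(c+r*((h-c[2])/r[...,2])[...,None],O,YAW)
    hs=cv2.cvtColor(F,cv2.COLOR_BGR2HSV)
    roi=(Q[...,0]>.075)&(Q[...,0]<.115)&(Q[...,1]>-.02)&(Q[...,1]<.085)
    g=roi&(hs[...,0]>40)&(hs[...,0]<95)&(hs[...,1]>70)
    if save: cv2.imwrite(save,F)
    if g.sum()<20: print(n,'no vial',g.sum());return
    xm=np.median(Q[...,0][g]);yl,yh=np.percentile(Q[...,1][g],[1,99])
    core=roi&(abs(Q[...,0]-xm)<.005)
    ys=Q[...,1][core];sat=hs[...,1][core].astype(float);val=hs[...,2][core]
    prof=[]
    for y in np.arange(-.016,.08,.003):
        m=abs(ys-y)<.0015;prof.append((round(y*1e3),int(sat[m].mean()) if m.any() else -1,int(val[m].max()) if m.any() else -1))
    w=core&(hs[...,1]<90)&(hs[...,2]>110)&(Q[...,1]>yl-.004)&(Q[...,1]<yh)
    print(n,'x',xm.round(4),'green y',yl.round(4),yh.round(4),'bubble',w.sum(),Q[...,1][w].mean().round(4) if w.any() else None)
    print(prof)
def ft(): return np.round(state()['ft_force'],1)
E
python3 - <<'E'
from lvl import *
p=tow(.0912,-.0485,O,YAW)
bubble('wrist');bubble('scene')
move_l([*p,.13],.15);move_l([*p,.0985],.06)
print(ft());close();hold(.3);s=state();print('gap',s['finger_gap'],ft(),s['moment'].round(2),s['time'])
bubble('wrist',save='pics/w1.png');bubble('scene',save='pics/s1.png')
z=.0985
for i in range(9):
    z-=.001;f=(i+1)/5;pp=tow(.0912,-.0485-.0015*min(1,f),O,YAW)
    move_l([*pp,z],.02);hold(.1);print(round(z,4),state()['ee_pos'][2].round(4),ft())
    if ft()[2]>14: break
bubble('wrist',save='pics/w2.png');bubble('scene',save='pics/s2.png')
print(state()['time'])
E
```

```text
wrist x 0.0895 green y -0.0117 0.0606 bubble 78 0.0054
[(-16, 31, 110), (-13, 77, 44), (-10, 143, 94), (-7, 131, 106), (-4, 118, 112), (-1, 63, 160), (2, 57, 173), (5, 54, 173), (8, 52, 175), (11, 61, 173), (14, 105, 140), (17, 142, 99), (20, 139, 98), (23, 137, 96), (26, 146, 96), (29, 144, 90), (32, 143, 95), (35, 146, 92), (38, 129, 82), (41, 141, 90), (44, 152, 89), (47, 146, 89), (50, 150, 86), (53, 146, 86), (56, 152, 87), (59, 145, 86), (62, 54, 127), (65, 10, 164), (68, 10, 162), (71, 10, 163), (74, 14, 162), (77, 18, 163)]
scene x 0.0944 green y -0.0113 0.0645 bubble 21 -0.0013
[(-16, 15, 160), (-13, 62, 142), (-10, 150, 78), (-7, 105, 173), (-4, 49, 186), (-1, 55, 181), (2, 46, 179), (5, 29, 179), (8, 49, 199), (11, 108, 55), (14, 131, 82), (17, 126, 81), (20, 125, 81), (23, 124, 81), (26, 125, 81), (29, 125, 82), (32, 124, 85), (35, 104, 73), (38, 125, 83), (41, 125, 82), (44, 124, 81), (47, 125, 80), (50, 125, 82), (53, 125, 80), (56, 125, 80), (59, 111, 102), (62, 128, 72), (65, 92, 40), (68, 40, 16), (71, 55, 8), (74, 31, 163), (77, 13, 162)]
[ 0.2  0.1 -0.4]
gap 0.0116
[... 1821 characters left out ...]
 100), (50, 143, 103), (53, 145, 101), (56, 144, 99), (59, 110, 98), (62, 10, 194), (65, 10, 193), (68, 10, 196), (71, 13, 195), (74, 19, 200), (77, 19, 197)]
scene x 0.0947 green y -0.0105 0.0652 bubble 26 0.0172
[(-16, 15, 154), (-13, 27, 162), (-10, 122, 90), (-7, 131, 79), (-4, 127, 81), (-1, 126, 80), (2, 123, 82), (5, 126, 84), (8, 115, 85), (11, 120, 66), (14, 97, 124), (17, 46, 184), (20, 60, 179), (23, 45, 178), (26, 37, 194), (29, 43, 175), (32, 108, 94), (35, 112, 72), (38, 122, 84), (41, 125, 83), (44, 124, 82), (47, 126, 82), (50, 125, 82), (53, 124, 81), (56, 125, 83), (59, 114, 91), (62, 130, 66), (65, 102, 38), (68, 42, 17), (71, 57, 10), (74, 21, 163), (77, 13, 162)]
24.7917
```

Run:
```python
import cv2,numpy as np
from bench import state
s=state();print(s['ee_pos'].round(4),s['ee_rot'].round(3),s['ft_force'].round(1),s['moment'].round(2))
from h import *
print(tow(.0912,-.05,O,YAW),quat(np.radians(72)+YAW))
w=cv2.imread('pics/w2.png');g=cv2.inRange(cv2.cvtColor(w,cv2.COLOR_BGR2HSV),(40,70,20),(95,255,255))
k,l,st,c=cv2.connectedComponentsWithStats(g);i=1+st[1:,4].argmax();x,y,a,b,_=st[i];print(st[i])
s2=cv2.imread('pics/s2.png')[190:265,200:275]
cv2.imwrite('pics/v2.png',np.hstack([cv2.resize(w[max(0,y-30):y+90,max(0,x-60):x+130],(475,300),interpolation=cv2.INTER_CUBIC),cv2.resize(s2,(300,300),interpolation=cv2.INTER_CUBIC)]))
```

```text
[0.641  0.0047 0.0937] [0.001 0.27  0.963 0.   ] [-11.1   1.8  16.9] [ 0.53  2.05 -0.05]
[0.64126039 0.00487047] [0, np.float64(0.26969822748743794), np.float64(0.9629448925510401), 0]
[ 304  170  120   56 2668]
```

View pics/v2.png

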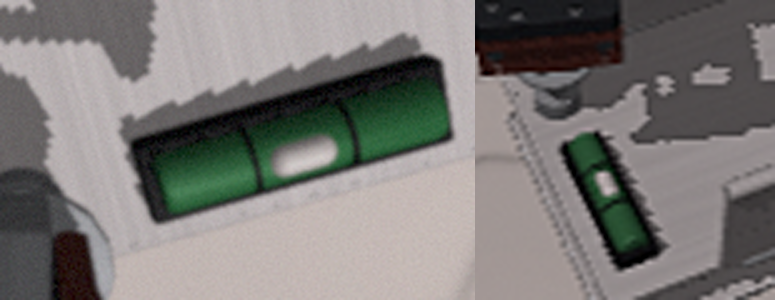

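The bubble sits about midway between the rings, which are at x≈258 and 352 in the crop with the bubble at 305. To confirm that the foot, not some other stop, carries the load, I'll turn +0.2 rad and check that the bubble responds.

```bash
cat >> lvl.py <<'E'
def rings(n,save=None):
    """bubble offset from ring middle (mm), along vial axis, from the picture"""
    im=get_image(n);F=im['frame'];
    if save: cv2.imwrite(save,F)
    hs=cv2.cvtColor(F,cv2.COLOR_BGR2HSV);g=cv2.inRange(hs,(40,70,30),(95,255,255))
    g=cv2.morphologyEx(g,cv2.MORPH_CLOSE,np.ones((5,5)))
    k,l,st,c=cv2.connectedComponentsWithStats(g);i=1+st[1:,4].argmax()
    m=(l==i).astype(np.uint8)
    ct=max(cv2.findContours(m,cv2.RETR_EXTERNAL,cv2.CHAIN_APPROX_NONE)[0],key=cv2.contourArea)
    b=cv2.boxPoints(cv2.minAreaRect(ct));e=[b[1]-b[0],b[2]-b[1]];L=max(e,key=np.linalg.norm);W=min(e,key=np.linalg.norm)
    o=b.mean(0)-L/2-W/2;A=cv2.getAffineTransform(np.float32([o,o+L,o+W]),np.float32([[0,0],[370,0],[0,60]]))
    R=cv2.warpAffine(F,A,(370,60),flags=cv2.INTER_CUBIC)
    return R
E
python3 - <<'E'
from lvl import *
xy=lambda:tow(.0912,-.05,O,YAW)-[.0002,0]
move_l([*xy(),.0925],.02);print(ft())
q=quat(np.radians(72)+YAW+.2)
move_to([*xy(),.0925],q);print(ft(),state()['moment'].round(2))
for z in(.0905,.0895,.0885):
    move_l([*xy(),z],.02);hold(.1);print(z,state()['ee_pos'].round(4),ft())
    if ft()[2]>16:break
print(state()['finger_gap'],state()['time'])
R=rings('wrist','pics/w3.png')
w2=cv2.imread('pics/w2.png')[140:260,250:440];w3=cv2.imread('pics/w3.png')[140:260,250:440]
cv2.imwrite('pics/v3.png',np.vstack([cv2.resize(w,(475,300),interpolation=cv2.INTER_CUBIC) for w in(w2,w3)]))
bubble('wrist')
E
```

```text
[-5.2  3.1  7.4]
[-4.6  2.4  6.7] [0.3  1.07 0.05]
0.0905 [0.6409 0.0044 0.0934] [-8.8  1.8 11.8]
0.0895 [0.6409 0.0043 0.0933] [-8.6  1.2 14.7]
0.0885 [0.641  0.0043 0.0931] [-11.2   0.6  17.4]
0.011541627436012102 26.45
wrist x 0.0875 green y -0.0132 0.0586 bubble 120 0.0262
[(-16, 42, 49), (-13, 126, 76), (-10, 126, 130), (-7, 127, 129), (-4, 128, 130), (-1, 125, 131), (2, 131, 127), (5, 131, 127), (8, 131, 123), (11, 115, 120), (14, 132, 121), (17, 116, 119), (20, 81, 166), (23, 74, 185), (26, 77, 183), (29, 77, 183), (32, 88, 176), (35, 125, 150), (38, 125, 96), (41, 145, 100), (44, 143, 101), (47, 144, 99), (50, 148, 94), (53, 150, 93), (56, 145, 92), (59, 88, 139), (62, 9, 183), (65, 10, 184), (68, 10, 184), (71, 18, 189), (74, 19, 189), (77, 20, 190)]
```

View pics/v3.png

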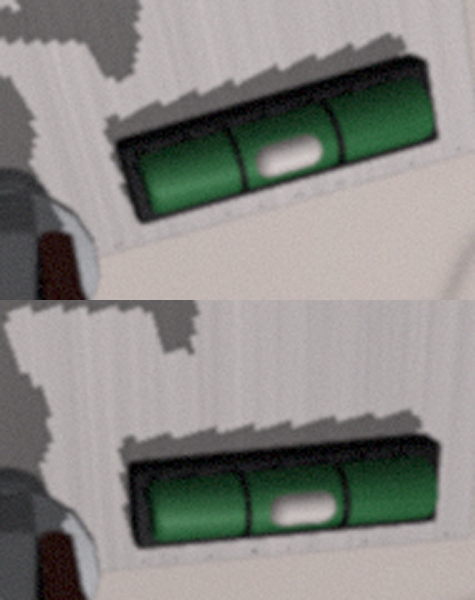

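The extra 0.2 rad moved the bubble about +2 mm (now at 304 px, ring middle 296). That matches 10.4 mm/rad, so the foot is bearing. I'll turn back 0.12 rad, press again and check both views.

Run:
```python
from lvl import *
xy=tow(.0912,-.05,O,YAW)-[.0002,0]
move_l([*xy,.0925],.02)
q=quat(np.radians(72)+YAW+.08);move_to([*xy,.0925],q)
for z in(.0905,.0895,.0885,.088):
    move_l([*xy,z],.02);hold(.1);print(z,state()['ee_pos'].round(4),ft())
    if ft()[2]>17:break
hold(.5);print(ft(),state()['finger_gap'],state()['time'])
rings('wrist','pics/w4.png');s=get_image('scene');Q=tf(cloud(s),O,YAW).reshape(-1,3)
for nm,m in(('near',(abs(Q[:,1])<.07)&(Q[:,0]<-.06)&(Q[:,0]>-.15)),('left',(abs(Q[:,0])<.06)&(Q[:,1]>.06)&(Q[:,1]<.18)),('right',(abs(Q[:,0]+.01)<.04)&(Q[:,1]<-.06)&(Q[:,1]>-.16))):
    q=Q[m&(Q[:,2]>.06)&(Q[:,2]<.125)];zt=np.percentile(q[:,2],95);print(nm,zt.round(4),np.median(q[q[:,2]>zt-.006],0).round(4))
w=cv2.imread('pics/w4.png')[140:260,250:440]
cv2.imwrite('pics/v4.png',np.hstack([cv2.resize(w,(475,300),interpolation=cv2.INTER_CUBIC),cv2.resize(s['frame'][205:260,212:267],(300,300),interpolation=cv2.INTER_CUBIC)]))
```

```text
0.0905 [0.641  0.0045 0.0936] [-7.2  3.4 12.7]
0.0895 [0.641  0.0045 0.0935] [-9.7  2.1 14.3]
0.0885 [0.641  0.0045 0.0933] [-10.8   2.7  18.1]
[-11.5   1.9  18.5] 0.011976001271440877 28.7
near 0.1214 [-0.0788  0.0085  0.1202]
left 0.1217 [0.0009 0.0913 0.1203]
right 0.121 [-0.0088 -0.0866  0.1197]
```

View pics/v4.png

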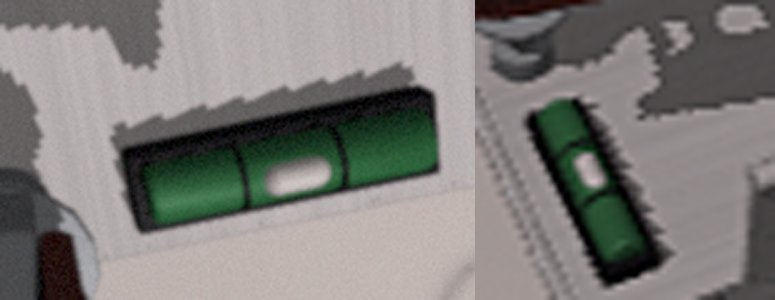

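The bubble is centred in both views: wrist 298 px against a ring middle of 295, scene (590,170) against a ring middle of (586,171). Press is 18.5 N and the panels are upright, so I'm handing in.

```bash
python3 -c "
from bench import *
print(state()['ft_force'],state()['finger_gap']);job_done()"
```

```text
[-10.58834986   2.38812806  18.86944925] 0.011788247942789778
the job is handed in; nothing more can be done
```

I raised all three panels, levelled the stand with the knob, and handed the job in at about 29 s of robot time, still gripping the knob and pressing it down. No verdict is reported.

- **Panels:** I pushed each rod up along its arc with the closed fingers instead of pinching it. In the last scene view the panels measured about 1.47 to 1.53 rad, against the 1.4 needed.
- **Levelling:** The knob turned about 0.55 rad anticlockwise in all. Most of that came as the jaws closed and swung the bar into line. I then turned it 0.2 rad further and 0.12 rad back.
- **Bubble:** It sits 0 to +1 mm from the middle of the rings in both the wrist and scene views.
- **Foot on its pad:** The push was 18.9 N at hand-in. The extra 0.2 rad moved the bubble about +2 mm, as the screw pitch predicts, so the foot was carrying the load.

**What disagreed:**
- **Turn needed:** The total turn is less than the stated 0.7 to 1.4 rad start error. I trusted the bubble, since both views agreed.
- **Side force:** A side force of about 11 N stayed on the tool. I left it, as it is well under the limits.

I kept clear of the saucer, tumbler and dreidels, but did not measure their positions again at the end.

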